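Lift the printer's cross rail at its balance point and set it on the mat

TASK

The printer's silver cross rail, with its dark motor carriage clamped somewhere along it, has to go on to the green service mat. Take it by the red lifting knob, slide the knob along the rail to the point where the rail hangs level without tipping (lift a little to try), lift it clear of the bench and carry it level, and set it down in the middle of the mat, lined up with it, then let go.

Things in the scene. Friction and masses are not known exactly. Their poses are not given: they have to be found in the camera images.
- rail: Loose silver rail on two blue end plates, 320 mm long. Origin: mid-length, on the surface it stands on; y along it, z up. Bar 24 mm wide, top at 60 mm; end plates 50 mm wide, 60 mm high. Bare rail 0.26 kg, symmetric. An orange runner carrying the lifting knob slides along its top, up to 115 mm either side of the middle, with about 2 N of friction, passing over the carriage (cheek tops at 103 mm).
- lift_knob: Red knob 26 x 26 mm, parked near the rail's +y end. Origin: swivel pin on the runner, 96 mm above the rail's origin; the red block to grip spans 20 to 56 mm above the pin. The pin runs across the rail, so the gripped knob lets the rail tip end-up or end-down almost freely: 10 mm off balance tips it about 9 degrees, heavy end down. Push the knob along to slide it. Knob and runner weigh 0.08 kg.
- carriage (a joint): Where the motor carriage's centre is along the rail's y axis, in m from the rail's middle. Dark steel block 46 x 50 x 30 mm under the rail between two white side plates, from 8 to 57 mm above the rail's origin. Clamped tight: it does not slide. It weighs about 0.40 kg (0.30 to 0.52), so it decides where the rail balances.
- mat: Green mat fixed to the bench, 110 mm (x) by 380 mm (y), 4 mm thick, with a thin pale line round its edge. Origin: centre of its underside; y along its length.

How it is judged:
On the way:
1. the rail hangs level (within 11 degrees) from the gripped red knob, at least 40 mm clear of the bench, for half a second (height (world z) of rail above 0.04 m and angle between rail's own z axis and vertical below 0.192 rad and contact force between the fingers and lift_knob above 1 N), for 0.5 s.
At the end, for the whole second after the job is handed in: The silver rail stands upright on both end plates on the green mat, released and at rest, its middle within 25 mm across and 30 mm along of the mat's middle, and in line with the mat within 10 degrees (x of rail in the frame of mat between -0.025 and 0.025 m and y of rail in the frame of mat between -0.03 and 0.03 m and z of rail in the frame of mat below 0.008 m and angle between rail's own z axis and vertical below 0.06 rad and angle between the y axis of rail and the y axis of mat, either way round below 0.175 rad and linear speed of rail below 0.02 m/s); the robot touches nothing.
It fails at once if the rail is carried well clear of the bench while tipped by more than 23 degrees (height (world z) of rail above 0.07 m and angle between rail's own z axis and vertical above 0.4 rad).
It also fails if it takes over 61 s, if anything falls off the work surface, if the arm or the gripper's body presses on something with over 40 N, if the wrist force passes 120 N, or if a joint passes its speed limit or range.

ROBOT

A 7-joint arm with a two-finger parallel gripper is mounted at the origin on the work surface. World frame = base frame: x ahead of the robot, y to its left, z up, the work surface at z = 0. Lengths are in m, angles in rad, forces in N, time in s.
With the tool pointing down it reaches from about 0.425 to 0.8 m from the base axis. Payload 8.3 kg.
Tool frame: the origin (TCP) lies at the very end of the fingers, on their centre line; the grasp point (between the pads) lies 19 mm behind it (tcp_to_grasp is the distance from the TCP to the grasp point, in m); x points along the fingers, y is the direction in which the jaws open and shut, and the axes are right-handed (so a half turn about x gives the same grasp; the last joint's range is limited). The gripper opens to 85 mm and grips with 20 to 120 N. Pads are 22 mm wide; open, the fingers measure 114 mm over their backs; the gripper's body (76 mm by 85 mm) begins 54 mm behind the grasp point. The pads swing forward as they close: fully open they stand 13 mm farther back than shut.
Start: joints at [-1.265, 0.383, 0.016, 1.37, -0.006, 1.388, -0.046], TCP at [0.225, 0.583, 0.231] pointing down, gripper open.
Joint ranges: [-2.95, 2.95], [-0.25, 2.06], [-1.52, 1.56], [0.18, 2.33], [-1.44, 4.58], [0.02, 2.06], [-3.01, 3.01]. Speed limits (rad/s): [2.39, 2.39, 3.01, 3.01, 3.14, 3.14, 3.14].

INTERFACE

Orientations are given as a unit quaternion [w, x, y, z].
In Python, from plant import get_state, capture, sign_off, tcp_to_grasp gives the robot as it stands.
- The arm moves only by the shell command python3 -m handwheel 'ROWS' [OPENING] [FORCE]. ROWS is JSON, a list of rows, each an object with "travel": the shift along the tool's x, y, z in mm, a list of three; "roll": the turn about the tool's x in degrees. In form: [{"travel": [x, y, z], "roll": roll}, ...]. A call has 1 to 8 rows; each row shifts and turns the commanded pose from where the row before left it, along the tool's axes as they then stand; what a row does not reach is not made up. A row lasts 1/8 s, in which the tool goes at most 62.5 mm and 10.7 degrees, less where a joint would pass 70% of its speed; a pose out of reach is approached as far as the arm can. A call with a gripper value outside its range is refused whole. OPENING is the closure, from 0 (fully open) to 1 (shut), set as the call begins (- or left out, the last holds). The fingers move at their own pace and stop on an object; FORCE is the grip in N (left out, the last holds). Time passes only in rows, so rows that do not move let the fingers close. It gives the time, the measured TCP pose, the force and the opening at its end, in the units of the state.
- get_state(): the state, without advancing time (a new reading comes with each control period).
- capture(name): name is "side" or "top" or "wrist"; returns a dict with "img" (420x560x3 uint8, red, green, blue), "z_map" (420x560 float32, m along the optical axis (not along the pixel's ray), 0 where there is no reading), "K" (3x3 intrinsics, pixels), "R" (3x3) and "t" (3): a world point X has camera coordinates R X + t. Camera axes: x right, y down, z forward; pixel columns grow to the right and rows downward; lengths in m; the calibration is good to about 2 mm. A picture is of the moment at which its call begins.
- sign_off(): hands the job in, once; it reports no verdict.
The state is a dict: "time_s": time; "qpos": joint angles; "joint_vel": joint speeds; "effort": joint torques, N m; "position": TCP position; "orientation": TCP orientation; "contact_force": force on the tool from outside, world axes, zero at the start; "ft_torque": the same for the moment, N m; "width": finger opening in m.
Only numpy, scipy, OpenCV 4.12 (cv2) and the standard library are available. Lean on these libraries where they do the work, as an engineer would, in place of code of your own. Each camera call takes 0.05 s, during which the arm holds its last target.

## Working session

There is one attempt and no reset: what is moved stays moved. The work goes in short steps, Python scripts to look and compute and a shell command to move; the robot and the scene stay as the last step left them, time stands still between calls to the robot, and variables do not carry over. Pictures are saved under pics/ and viewed, and the job is handed in when it is done.

```bash
mkdir -p pics; cat > h.py <<'E'
import numpy as np, cv2
from plant import get_state, capture, sign_off, tcp_to_grasp
def shot(n,f):
    c=capture(n); cv2.imwrite('pics/'+f+'.png',c['img'][:,:,::-1]); np.savez('pics/'+f+'.npz',**c); return c
def load(f): return np.load('pics/'+f+'.npz')
def px(c,u,v,r=1):
    z=c['z_map'][v-r:v+r+1,u-r:u+r+1]; z=np.median(z[z>0]) if (z>0).any() else np.nan
    return c['R'].T@(np.linalg.inv(c['K'])@np.array([u,v,1.])*z-c['t'])
def pz(c,u,v,h):
    d=c['R'].T@(np.linalg.inv(c['K'])@np.array([u,v,1.])); o=-c['R'].T@c['t']; return o+d*(h-o[2])/d[2]
def proj(c,X):
    p=c['K']@(c['R']@np.array(X)+c['t']); return p[:2]/p[2]
np.set_printoptions(precision=4,suppress=True)
E
python3 - <<'E'
from h import *
shot('top','top0'); shot('side','side0')
s=get_state(); print({k:s[k] for k in s}, tcp_to_grasp)
E
```

```text
{'time_s': 0.1, 'qpos': array([-1.2649,  0.3842,  0.0164,  1.371 , -0.0063,  1.3882, -0.0465]), 'joint_vel': array([-0.0001, -0.001 ,  0.0004, -0.0018, -0.001 ,  0.0003, -0.0016]), 'effort': array([  0.0029, -62.9121,   0.8478, -37.2758,   0.0169,   0.0104,
        -0.0001]), 'position': array([0.2251, 0.5826, 0.2304]), 'orientation': array([ 0.695 ,  0.129 ,  0.6952, -0.1302]), 'contact_force': array([-0.2131,  0.3402,  0.7861]), 'ft_torque': array([0.0033, 0.0195, 0.0396]), 'width': 0.08525079157595446} 0.0187
```

View pics/top0.png

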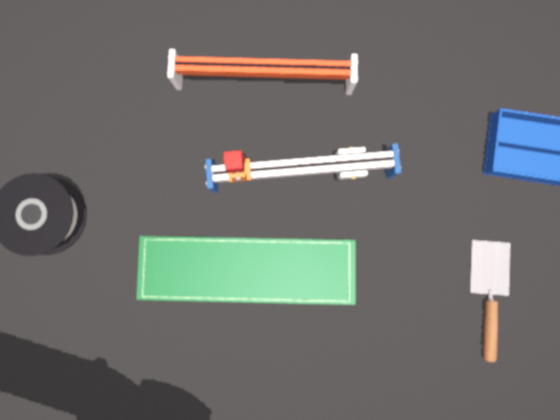

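View pics/side0.png

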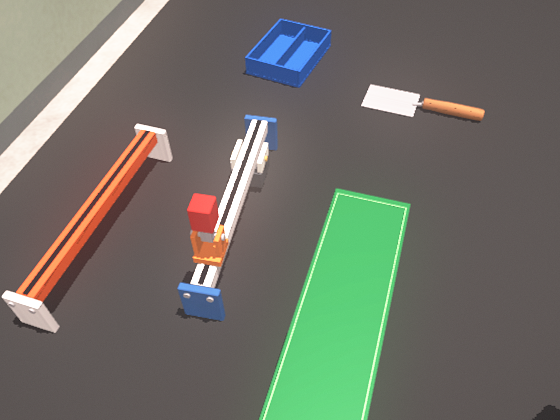

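The top view shows the silver rail with end plates at about (210,173) and (396,158). The carriage cheeks are at about (352,163), the red knob at (233,160), and the mat spans (138–356, 237–304).

```bash
python3 - <<'E'
from h import *
c=load('top0'); print('cam',-c['R'].T@c['t'])
im=c['img'][:,:,::-1]
cv2.imwrite('pics/crop0.png',cv2.resize(im[135:200,195:415],None,fx=3.6,fy=3.6,interpolation=cv2.INTER_CUBIC))
for n,u,v in [('e1',210,173),('e2',396,158),('knob',233,160),('ch1',352,151),('ch2',352,175)]: print(n,px(c,u,v))
q=[pz(c,u,v,.004) for u,v in [(140,237),(356,238),(355,304),(137,300)]]
print('mat',np.array(q))
g=c['img'].astype(int); m=((g[...,1]>1.5*g[...,0])&(g[...,1]>g[...,2]*1.3)&(g[...,1]>70)).astype(np.uint8)
cnt=max(cv2.findContours(m,0,2)[0],key=cv2.contourArea); r=cv2.minAreaRect(cnt)
B=np.array([pz(c,*p,.004) for p in cv2.boxPoints(r)]);print(B,B.mean(0),[np.linalg.norm(B[i]-B[i-1]) for i in range(2)])
E
```

```text
cam [ 0.5091 -0.011   0.7364]
e1 [0.6229 0.113  0.061 ]
e2 [ 0.6473 -0.1933  0.061 ]
knob [0.626  0.0633 0.1534]
ch1 [ 0.66   -0.122   0.0572]
ch2 [ 0.6199 -0.1215  0.0567]
mat [[ 0.518   0.2461  0.004 ]
 [ 0.5168 -0.1354  0.004 ]
 [ 0.4031 -0.1319  0.004 ]
 [ 0.4081  0.2478  0.004 ]]
[[ 0.4172  0.2361  0.004 ]
 [ 0.5124  0.2374  0.004 ]
 [ 0.508  -0.0286  0.004 ]
 [ 0.4137 -0.0267  0.004 ]] [0.4628 0.1046 0.004 ] [np.float64(0.26279520700804754), np.float64(0.09511636086078203)]
```

View pics/crop0.png

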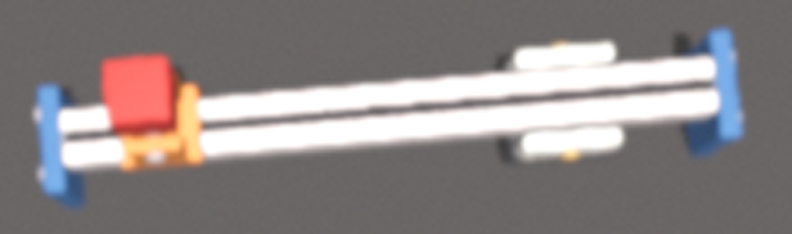

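```bash
cat >> h.py <<'E'
from scipy.spatial.transform import Rotation as Ro
def tool():
    s=get_state(); q=s['orientation']; return s,Ro.from_quat(q,scalar_first=True).as_matrix()
def delta(target,jaw=None):
    s,R=tool(); d=(np.array(target)-s['position'])*1000
    print('t',s['time_s'],'pos',s['position'],'w',s['width'],'F',s['contact_force'],'q7',s['qpos'][6]); print('R cols x,y,z',R.T.round(3).tolist())
    print('travel now',R.T@d)
    if jaw is not None:
        # roll so that tool y is along jaw (mod 180)
        j=R.T@np.array(jaw); a=np.degrees(np.arctan2(j[2],j[1])); a=(a+90)%180-90
        print('roll',a); c=Ro.from_euler('x',a,degrees=True).as_matrix(); print('travel after roll',(R@c).T@d)
E
python3 - <<'E'
from h import *
c=load('top0')
a=pz(c,209.3,173.9,.06);b=pz(c,397.2,159.3,.06)
m=(a+b)/2;y=(a-b)/np.linalg.norm(a-b);print(a,b,np.linalg.norm(a-b),m,y,np.degrees(np.arctan2(-y[0],y[1])))
k=pz(c,233,159.8,.152); car=pz(c,352.7,162.8,.057)
print('knob s',(k-m)@y,'carriage s',(car-m)@y,k,car)
M=np.array([pz(c,*p,.004) for p in [(140,237),(356,238),(355,304),(137,300)]]).mean(0);print('mat',M)
print('spool',px(c,60,190),px(c,32,213))
delta(k-[0,0,.0],y)
E
```

```text
[0.6215 0.1143 0.06  ] [ 0.6453 -0.1955  0.06  ] 0.31066552120846824 [ 0.6334 -0.0406  0.06  ] [-0.0766  0.9971  0.    ] 4.39078329069012
knob s 0.10431637876815013 carriage s -0.08263073944426096 [0.6266 0.0635 0.152 ] [ 0.6402 -0.1229  0.057 ]
mat [0.4615 0.0566 0.004 ]
spool [0.596  0.3675 0.0515] [0.5572 0.4129 0.0515]
t 0.1 pos [0.2251 0.5826 0.2304] w 0.08525079157595446 F [-0.2131  0.3402  0.7861] q7 -0.04650981399069512
R cols x,y,z [[-0.001, -0.002, -1.0], [0.36, 0.933, -0.002], [0.933, -0.36, 0.0]]
travel now [  78.9764 -339.3036  561.6114]
roll -25.518218311625873
travel after roll [  78.9764 -548.1451  360.6539]
```

```bash
python3 - <<'E'
from h import *
c=load('top0');im=c['img'][:,:,::-1]
cv2.imwrite('pics/matL.png',cv2.resize(im[225:315,125:365],None,fx=3.3,fy=3.3,interpolation=cv2.INTER_CUBIC))
E
```

```text
(no output)
```

View pics/matL.png

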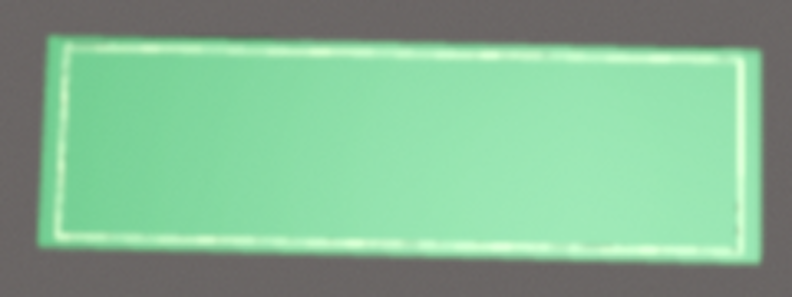

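```bash
python3 -m handwheel '[{"travel":[0,0,0],"roll":-8.5},{"travel":[0,0,0],"roll":-8.5},{"travel":[0,0,0],"roll":-8.5},{"travel":[0,-46,30],"roll":0},{"travel":[0,-46,30],"roll":0},{"travel":[0,-46,30],"roll":0},{"travel":[0,-46,30],"roll":0},{"travel":[0,-46,30],"roll":0}]' 0 60
python3 -m handwheel '[{"travel":[0,-46,30],"roll":0},{"travel":[0,-46,30],"roll":0},{"travel":[0,-46,30],"roll":0},{"travel":[0,-46,30],"roll":0},{"travel":[0,-46,30],"roll":0},{"travel":[0,-46,30],"roll":0},{"travel":[0,-40,28],"roll":0},{"travel":[0,0,0],"roll":0}]'
python3 - <<'E'
from h import *
c=load('top0')
C=np.array([pz(c,*p,.004) for p in [(140.2,236.2),(355.3,240.2),(355.3,304.7),(136.5,299.2)]])
print(C,C.mean(0)); 
for i,j in [(0,1),(3,2)]:
    d=C[i]-C[j]; print(np.linalg.norm(d),np.degrees(np.arctan2(-d[0],d[1])))
delta([.6266,.0635,.117],[-.0766,.9971,0])
shot('wrist','w1');shot('side','s1')
E
```

```text
time_s: 1.1
position: [0.3931, 0.3633, 0.231]
orientation: [0.706, -0.027, 0.707, 0.027]
contact_force: [0.6, 0.3, -0.5]
width: 0.0854
time_s: 2.1
position: [0.6251, 0.0603, 0.2302]
orientation: [0.706, -0.025, 0.707, 0.023]
contact_force: [0.4, -0.2, 0.1]
width: 0.0857
[[ 0.5194  0.2457  0.004 ]
 [ 0.5129 -0.1341  0.004 ]
 [ 0.4019 -0.1324  0.004 ]
 [ 0.4095  0.2487  0.004 ]] [0.4609 0.057  0.004 ]
0.3799232132506106 -0.9681657138776631
0.3811586854150285 -1.1440827617195701
t 2.1 pos [0.6251 0.0603 0.2302] w 0.08565694539246409 F [ 0.4106 -0.2019  0.121 ] q7 1.5823019380400327
R cols x,y,z [[-0.001, -0.003, -1.0], [-0.069, 0.998, -0.003], [0.998, 0.069, -0.001]]
travel now [113.1754   3.4475   1.8667]
roll -0.4424994568031053
travel after roll [113.1754   3.433    1.8933]
```

View pics/w1.png

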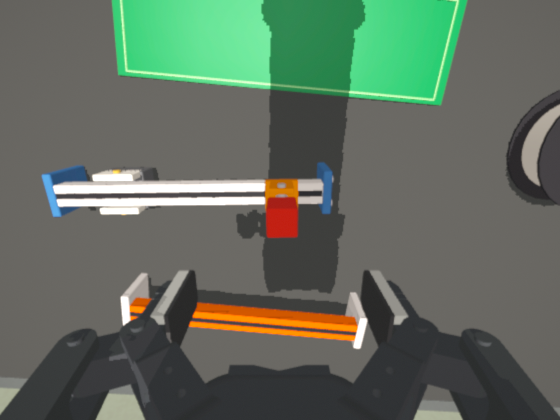

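View pics/s1.png

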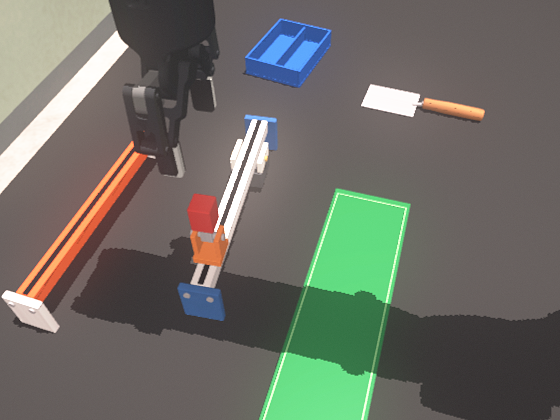

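The wrist view puts the red knob top at (282,217) between the open fingers. The side view shows the gripper above it. I'll check the knob position with wrist depth.

```bash
python3 - <<'E'
from h import *
c=load('w1'); d=load('s1')
print(px(c,282,217),px(c,282,200),px(c,282,234),px(c,268,217),px(c,296,217))
for X in [(.6266,.0635,.152)]: print(proj(c,X),proj(d,X))
E
```

```text
[0.6204 0.0625 0.1526] [0.6131 0.0622 0.1291] [0.6353 0.0636 0.1527] [0.6214 0.0512 0.152 ] [0.6198 0.0738 0.1523]
[282.6734 223.8901] [200.616  203.1428]
```

```bash
python3 -m handwheel '[{"travel":[30,3,1],"roll":-0.4},{"travel":[30,0,0],"roll":0},{"travel":[27,0,0],"roll":0},{"travel":[15,0,0],"roll":0},{"travel":[11,0,0],"roll":0},{"travel":[0,0,0],"roll":0}]'
python3 - <<'E'
from h import *
delta([.626,.063,.117],[-.0766,.9971,0])
shot('side','s2')
E
```

```text
time_s: 2.95
position: [0.6243, 0.0693, 0.118]
orientation: [0.706, -0.03, 0.707, 0.03]
contact_force: [0.8, -0.1, 0.4]
width: 0.0858
t 2.95 pos [0.6243 0.0693 0.118 ] w 0.08582559880479185 F [ 0.8395 -0.069   0.4068] q7 1.6018813292141525
R cols x,y,z [[-0.001, -0.0, -1.0], [-0.084, 0.996, 0.0], [0.996, 0.084, -0.001]]
travel now [ 0.9994 -6.4453  1.1471]
roll 0.41162939438015655
travel after roll [ 0.9994 -6.4369  1.1933]
```

View pics/s2.png

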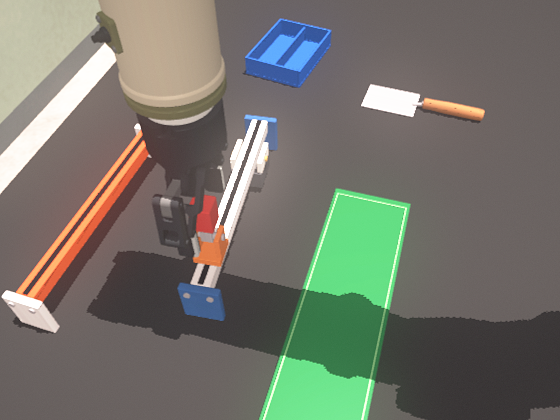

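The fingers straddle the red knob at about (205,215). I'll correct by −6 mm along the jaw axis and close.

```bash
python3 -m handwheel '[{"travel":[0,-6,1],"roll":0.4},{"travel":[0,0,0],"roll":0},{"travel":[0,0,0],"roll":0}]'
python3 -m handwheel '[{"travel":[0,0,0],"roll":0},{"travel":[0,0,0],"roll":0},{"travel":[0,0,0],"roll":0},{"travel":[0,0,0],"roll":0},{"travel":[0,0,0],"roll":0},{"travel":[0,0,0],"roll":0}]' 1 60
python3 - <<'E'
from h import *
shot('side','s3')
delta([.6334+.05*.0766,-.0406-.05*.9971,.117],[-.0766,.9971,0])
E
```

```text
time_s: 3.38
position: [0.6263, 0.0628, 0.1187]
orientation: [0.707, -0.027, 0.706, 0.027]
contact_force: [-0.6, 0.6, -0.9]
width: 0.085
time_s: 4.12
position: [0.6262, 0.063, 0.1184]
orientation: [0.707, -0.027, 0.707, 0.027]
contact_force: [-0.5, -0.4, 1.7]
width: 0.0255
t 4.175 pos [0.6261 0.063  0.1184] w 0.025226390693132004 F [-0.0716 -0.9596  1.6561] q7 1.6059505223899682
R cols x,y,z [[0.0, -0.0, -1.0], [-0.076, 0.997, -0.0], [0.997, 0.076, 0.0]]
travel now [   1.4002 -153.8561   -0.634 ]
roll -0.019155366118837946
travel after roll [   1.4002 -153.8558   -0.6854]
```

View pics/s3.png

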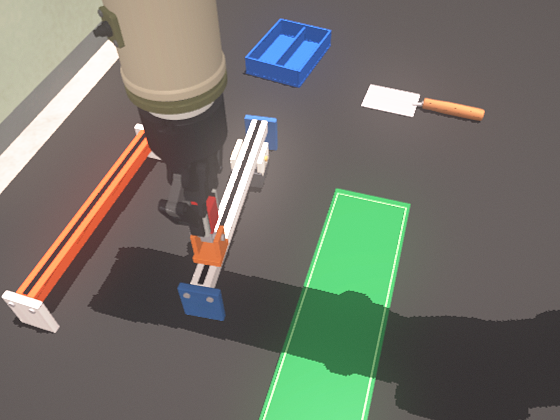

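The knob is gripped with the width reading 25 mm. Next I slide it gently along the rail.

```bash
python3 -m handwheel '[{"travel":[0,-4,0],"roll":0},{"travel":[0,-10,0],"roll":0},{"travel":[0,-10,0],"roll":0},{"travel":[0,-10,0],"roll":0},{"travel":[0,-10,0],"roll":0},{"travel":[0,-10,0],"roll":0},{"travel":[0,-10,0],"roll":0},{"travel":[0,-10,0],"roll":0}]'
python3 -m handwheel '[{"travel":[0,-10,0],"roll":0},{"travel":[0,-10,0],"roll":0},{"travel":[0,-10,0],"roll":0},{"travel":[0,-10,0],"roll":0},{"travel":[0,-10,0],"roll":0},{"travel":[0,-10,0],"roll":0},{"travel":[0,-10,0],"roll":0},{"travel":[0,-10,0],"roll":0}]'
python3 - <<'E'
from h import *
shot('side','s4');shot('top','t4')
delta([.6334+.05*.0766,-.0406-.05*.9971,.117],[-.0766,.9971,0])
E
```

```text
time_s: 5.18
position: [0.632, -0.0114, 0.1184]
orientation: [0.707, -0.027, 0.706, 0.027]
contact_force: [1.0, 2.4, 3.8]
width: 0.0253
time_s: 6.18
position: [0.6381, -0.0911, 0.1184]
orientation: [0.707, -0.027, 0.706, 0.027]
contact_force: [2.1, 2.7, 4.8]
width: 0.0254
t 6.275 pos [ 0.638  -0.0929  0.1185] w 0.025004698707140064 F [ 2.9514 -1.1724  2.3229] q7 1.8672854168825799
R cols x,y,z [[0.001, -0.002, -1.0], [-0.074, 0.997, -0.002], [0.997, 0.074, 0.001]]
travel now [ 1.4543  2.4776 -0.5697]
roll -0.1426092472868703
travel after roll [ 1.4543  2.479  -0.5636]
```

View pics/s4.png

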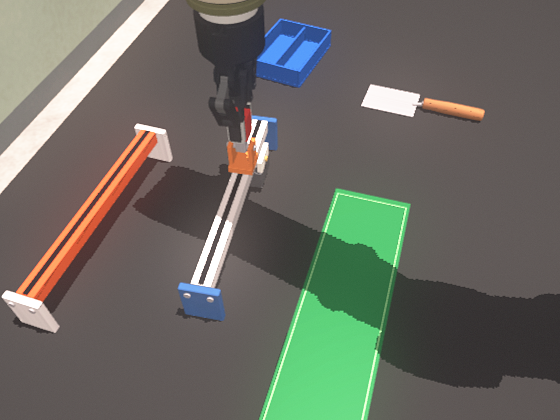

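View pics/t4.png

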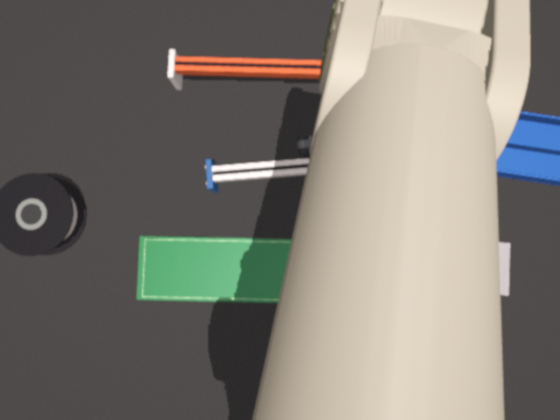

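The rail stayed put: its near end plate is still at (203,300), and the runner is now by the carriage at (242,160). Now a 25 mm trial lift.

```bash
python3 -m handwheel '[{"travel":[-4,0,0],"roll":0},{"travel":[-6,0,0],"roll":0},{"travel":[-7,0,0],"roll":0},{"travel":[-8,0,0],"roll":0},{"travel":[0,0,0],"roll":0},{"travel":[0,0,0],"roll":0},{"travel":[0,0,0],"roll":0},{"travel":[0,0,0],"roll":0}]' - 80
python3 - <<'E'
from h import *
shot('side','s5');shot('top','t5')
delta([.638,-.0929,.145])
c=load('s5'); b=load('s4')
im=c['img'][:,:,::-1]; cv2.imwrite('pics/s5c.png',cv2.resize(im[90:330,150:310],None,fx=2.4,fy=2.4))
E
```

```text
time_s: 7.28
position: [0.6377, -0.0905, 0.143]
orientation: [0.706, -0.027, 0.707, 0.027]
contact_force: [-1.0, -0.6, -8.1]
width: 0.0251
t 7.375 pos [ 0.6378 -0.0905  0.1431] w 0.02533435034085358 F [-0.5174 -0.3651 -7.2545] q7 1.8611425750794541
R cols x,y,z [[-0.0, -0.0, -1.0], [-0.076, 0.997, -0.0], [0.997, 0.076, -0.0]]
travel now [-1.9068 -2.4116  0.0464]
```

View pics/s5c.png

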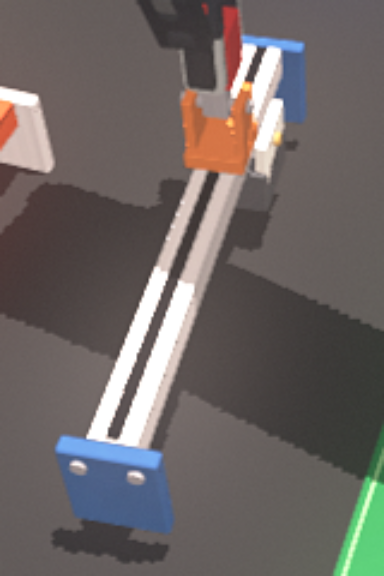

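The whole rail is off the bench: force is about −7.3 N, and shadows show under both ends. I'll measure the tilt from depth points along the top.

```bash
python3 - <<'E'
from h import *
for f in ('s4','s5'):
    c=load(f); P=[]
    g=c['img'].astype(int)
    for n,(u,v) in dict(nplate=(202,282) if f=='s5' else (203,288),).items(): print(f,n,px(c,u,v))
    vv,uu=np.nonzero((g.min(2)>120)&(g.max(2)-g.min(2)<40)); 
    Q=np.array([px(c,u,v,0) for u,v in zip(uu,vv) if 5<v<415 and c['z_map'][v,u]>0])
    m=np.array([.6334,-.0406]);y=np.array([-.0766,.9971]);x=np.array([y[1],-y[0]])
    s=(Q[:,:2]-m)@y; w=(Q[:,:2]-m)@x
    k=(abs(w)<.012)&(s>-.02)&(s<.15)&(Q[:,2]>.045)&(Q[:,2]<.13)
    p=np.polyfit(s[k],Q[k,2],1); r=Q[k,2]-np.polyval(p,s[k]); k2=abs(r)<.004
    p=np.polyfit(s[k][k2],Q[k,2][k2],1); print(f,k2.sum(),p,'deg',np.degrees(np.arctan(p[0])))
E
```

```text
s4 nplate [0.6174 0.1116 0.06  ]
s4 1527 [0.0012 0.0595] deg 0.07077989026539656
s5 nplate [0.6116 0.1195 0.0869]
s5 1589 [0.0162 0.0845] deg 0.9262717077855251
```

The tilt is only 0.9°, so it's balanced. I'll lift to about 60 mm and hold.

```bash
python3 -m handwheel '[{"travel":[-5,0,0],"roll":0},{"travel":[-8,0,0],"roll":0},{"travel":[-8,0,0],"roll":0},{"travel":[-8,0,0],"roll":0},{"travel":[-6,0,0],"roll":0},{"travel":[0,0,0],"roll":0},{"travel":[0,0,0],"roll":0},{"travel":[0,0,0],"roll":0}]'
python3 -m handwheel '[{"travel":[0,0,0],"roll":0},{"travel":[0,0,0],"roll":0},{"travel":[0,0,0],"roll":2},{"travel":[0,0,0],"roll":2},{"travel":[0,0,0],"roll":1.4},{"travel":[0,0,0],"roll":0}]'
python3 - <<'E'
from h import *
delta([.460,.007,.178],[.0183,.9998,0])
E
```

```text
time_s: 8.38
position: [0.6376, -0.0905, 0.1778]
orientation: [0.706, -0.027, 0.707, 0.027]
contact_force: [0.6, -0.1, -8.6]
width: 0.025
time_s: 9.12
position: [0.6379, -0.0905, 0.1783]
orientation: [0.707, 0.006, 0.707, -0.006]
contact_force: [0.7, 0.1, -8.8]
width: 0.0248
t 9.125 pos [ 0.6379 -0.0905  0.1783] w 0.024829472656669207 F [ 0.7162  0.0836 -8.8255] q7 1.7657042090484467
R cols x,y,z [[-0.0, -0.0, -1.0], [0.018, 1.0, -0.0], [1.0, -0.018, -0.0]]
travel now [   0.2878   94.2055 -179.6079]
roll 0.00018602792175670402
travel after roll [   0.2878   94.2049 -179.6082]
```

```bash
python3 -m handwheel '[{"travel":[0,2,-4],"roll":0},{"travel":[0,4,-8],"roll":0},{"travel":[0,6,-12],"roll":0},{"travel":[0,7,-13],"roll":0},{"travel":[0,7,-13],"roll":0},{"travel":[0,7,-13],"roll":0},{"travel":[0,7,-13],"roll":0},{"travel":[0,7,-13],"roll":0}]'
python3 -m handwheel '[{"travel":[0,7,-13],"roll":0},{"travel":[0,7,-13],"roll":0},{"travel":[0,7,-13],"roll":0},{"travel":[0,7,-13],"roll":0},{"travel":[0,7,-14],"roll":0},{"travel":[0,6,-12],"roll":0},{"travel":[0,4,-8],"roll":0},{"travel":[0,2,-5],"roll":0}]'
python3 -m handwheel '[{"travel":[0,0,0],"roll":0},{"travel":[0,0,0],"roll":0},{"travel":[0,0,0],"roll":0},{"travel":[0,0,0],"roll":0}]'
python3 - <<'E'
from h import *
delta([.460,.007,.178],[.0183,.9998,0])
shot('side','s6');shot('wrist','w6');shot('top','t6')
E
```

```text
time_s: 10.12
position: [0.5488, -0.0415, 0.1784]
orientation: [0.707, 0.006, 0.707, -0.006]
contact_force: [-0.7, -0.1, -7.9]
width: 0.0252
time_s: 11.12
position: [0.4592, 0.0069, 0.1784]
orientation: [0.707, 0.006, 0.707, -0.006]
contact_force: [0.8, -0.2, -7.4]
width: 0.0254
time_s: 11.62
position: [0.4597, 0.0065, 0.1782]
orientation: [0.707, 0.006, 0.707, -0.007]
contact_force: [0.3, -0.2, -8.9]
width: 0.0251
t 11.625 pos [0.4597 0.0065 0.1782] w 0.025089006176235083 F [ 0.3128 -0.2196 -8.8569] q7 1.4884678522762544
R cols x,y,z [[-0.0, -0.0, -1.0], [0.018, 1.0, -0.0], [1.0, -0.018, -0.0]]
travel now [0.2218 0.4585 0.2844]
roll 0.00391134427684392
travel after roll [0.2218 0.4585 0.2843]
```

View pics/s6.png

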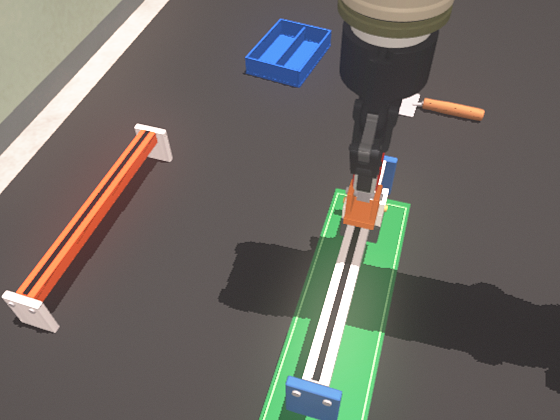

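View pics/w6.png

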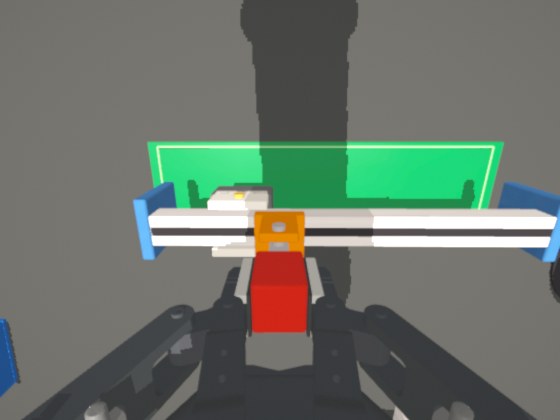

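View pics/t6.png

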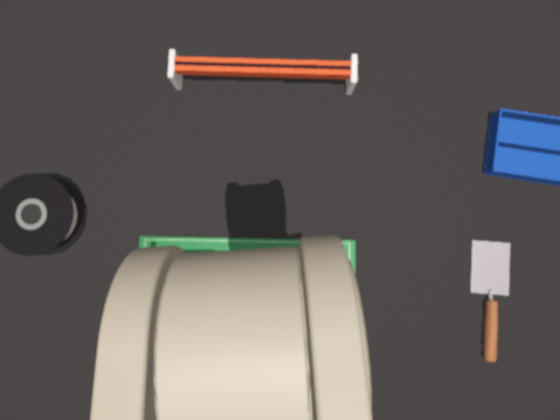

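The rail hangs level over the mat. The wrist view shows the ends at (147,235) and (553,235), with the mat parallel behind. I'll check its middle against the mat.

```bash
python3 - <<'E'
from h import *
w=load('w6'); s=load('s6')
for u,v in [(146,230),(553,230),(170,228),(530,230)]: print('w',px(w,u,v))
for u,v in [(313,385),(341,270),(391,159)]: print('s',px(s,u,v))
for h in [.004]:
    print('mat far edge corners (wrist)',pz(w,148,142,h),pz(w,503,142,h))
E
```

```text
w [ 0.4572 -0.0936  0.1187]
w [0.461  0.2095 0.1231]
w [ 0.4558 -0.0752  0.1189]
w [0.4602 0.1914 0.1243]
s [0.4639 0.2122 0.1231]
s [0.4659 0.086  0.1211]
s [ 0.4411 -0.0954  0.1175]
mat far edge corners (wrist) [ 0.4026 -0.1319  0.004 ] [0.4097 0.2474 0.004 ]
```

Middle ≈ (0.459, 0.058) against mat (0.461, 0.057), tilt about 0.9°. Lowering.

```bash
python3 -m handwheel '[{"travel":[5,0,0],"roll":0},{"travel":[10,0,0],"roll":0},{"travel":[10,0,0],"roll":0},{"travel":[10,0,0],"roll":0},{"travel":[8,0,0],"roll":0},{"travel":[5,0,0],"roll":0},{"travel":[3,0,0],"roll":0},{"travel":[2,0,0],"roll":0}]'
python3 -m handwheel '[{"travel":[1,0,0],"roll":0},{"travel":[1,0,0],"roll":0},{"travel":[0.5,0,0],"roll":0},{"travel":[0,0,0],"roll":0},{"travel":[0,0,0],"roll":0}]'
python3 - <<'E'
from h import *
shot('side','s7');delta([.46,.007,.1224])
E
```

```text
time_s: 12.78
position: [0.4597, 0.0067, 0.1253]
orientation: [0.707, 0.006, 0.707, -0.006]
contact_force: [-0.8, 0.5, -7.7]
width: 0.0247
time_s: 13.4
position: [0.4596, 0.0067, 0.1228]
orientation: [0.707, 0.006, 0.707, -0.006]
contact_force: [0.5, -0.3, -8.0]
width: 0.0251
t 13.45 pos [0.4596 0.0067 0.1228] w 0.024923127091018404 F [-0.0443 -0.0578 -6.7823] q7 1.5082088152987456
R cols x,y,z [[-0.0, -0.0, -1.0], [0.018, 1.0, -0.0], [1.0, -0.018, -0.0]]
travel now [0.4089 0.3332 0.4351]
```

View pics/s7.png

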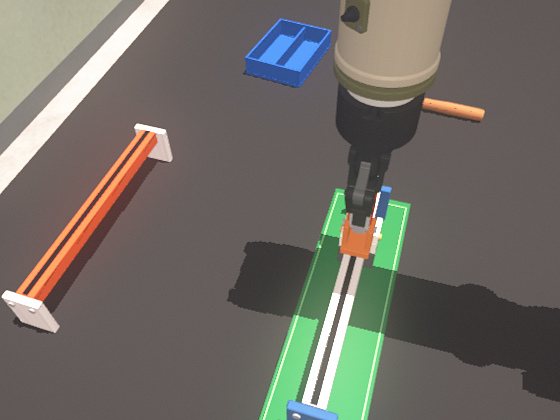

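The rail is in place just above the mat and still carried at about −7 N, so I'll go down in 0.5–1 mm steps.

```bash
python3 -m handwheel '[{"travel":[1,0,0],"roll":0},{"travel":[0.5,0,0],"roll":0},{"travel":[0,0,0],"roll":0},{"travel":[0,0,0],"roll":0}]'
python3 -m handwheel '[{"travel":[0.7,0,0],"roll":0},{"travel":[0,0,0],"roll":0},{"travel":[0,0,0],"roll":0}]'
python3 -m handwheel '[{"travel":[0.7,0,0],"roll":0},{"travel":[0,0,0],"roll":0},{"travel":[0,0,0],"roll":0}]'
```

```text
time_s: 13.95
position: [0.4601, 0.0067, 0.1223]
orientation: [0.708, 0.007, 0.707, -0.006]
contact_force: [-3.4, -0.2, 5.9]
width: 0.0253
time_s: 14.32
position: [0.4604, 0.0067, 0.1223]
orientation: [0.708, 0.007, 0.706, -0.006]
contact_force: [-5.1, -0.6, 11.4]
width: 0.0251
time_s: 14.7
position: [0.4606, 0.0067, 0.1222]
orientation: [0.708, 0.007, 0.706, -0.006]
contact_force: [-7.1, -0.7, 16.8]
width: 0.0249
```

It's seated. I'll relieve the push, then release.

```bash
python3 -m handwheel '[{"travel":[-0.9,0,0],"roll":0},{"travel":[-0.7,0,0],"roll":0},{"travel":[0,0,0],"roll":0}]'
python3 -m handwheel '[{"travel":[0,0,0],"roll":0},{"travel":[0,0,0],"roll":0},{"travel":[0,0,0],"roll":0},{"travel":[0,0,0],"roll":0},{"travel":[0,0,0],"roll":0},{"travel":[0,0,0],"roll":0}]' 0
python3 - <<'E'
from h import *
shot('wrist','w8');delta([.46,.007,.1224])
E
```

```text
time_s: 15.08
position: [0.4601, 0.0067, 0.1223]
orientation: [0.708, 0.006, 0.707, -0.006]
contact_force: [-5.0, -0.3, 6.7]
width: 0.025
time_s: 15.82
position: [0.4595, 0.0067, 0.1215]
orientation: [0.707, 0.006, 0.707, -0.006]
contact_force: [0.1, 0.1, -0.5]
width: 0.0852
t 15.875 pos [0.4595 0.0067 0.1215] w 0.08556497681989203 F [0.6494 0.1099 0.3103] q7 1.5087609506447923
R cols x,y,z [[-0.0, -0.0, -1.0], [0.018, 1.0, -0.0], [1.0, -0.018, -0.0]]
travel now [-0.9209  0.3395  0.4454]
```

View pics/w8.png

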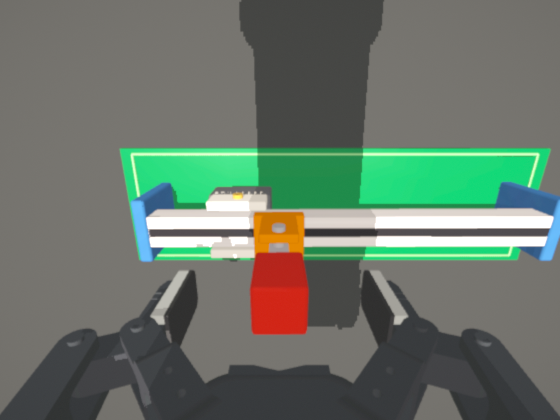

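The jaws are open and clear of the knob on both sides, at about (190,300) and (370,300), and the knob stays at (280,290). I'll retreat straight up and swing aside for a look from the top camera.

```bash
python3 -m handwheel '[{"travel":[-8,0,0],"roll":0},{"travel":[-15,0,0],"roll":0},{"travel":[-25,0,0],"roll":0},{"travel":[-25,0,0],"roll":0},{"travel":[-20,0,0],"roll":0},{"travel":[-20,0,0],"roll":0},{"travel":[0,0,0],"roll":0}]'
python3 -m handwheel '[{"travel":[0,20,20],"roll":0},{"travel":[0,40,10],"roll":0},{"travel":[0,45,0],"roll":0},{"travel":[0,45,0],"roll":0},{"travel":[0,45,0],"roll":0},{"travel":[0,45,0],"roll":0},{"travel":[0,45,0],"roll":0},{"travel":[0,45,-10],"roll":0}]'
python3 -m handwheel '[{"travel":[0,45,-20],"roll":0},{"travel":[0,45,-20],"roll":0},{"travel":[0,45,-30],"roll":0},{"travel":[0,45,-30],"roll":0},{"travel":[0,20,-20],"roll":0},{"travel":[0,0,0],"roll":0},{"travel":[0,0,0],"roll":0}]'
python3 - <<'E'
from h import *
shot('top','t9');shot('side','s9');delta([.46,.007,.1224])
E
```

```text
time_s: 16.75
position: [0.4606, 0.0067, 0.2369]
orientation: [0.709, 0.007, 0.706, -0.006]
contact_force: [-0.0, -0.6, 0.3]
width: 0.0856
time_s: 17.75
position: [0.4855, 0.3372, 0.2337]
orientation: [0.707, 0.006, 0.707, -0.007]
contact_force: [0.6, -0.2, -0.6]
width: 0.0853
time_s: 18.62
position: [0.37, 0.5374, 0.234]
orientation: [0.707, 0.006, 0.707, -0.007]
contact_force: [-0.2, 0.0, -0.1]
width: 0.0854
t 18.725 pos [0.3707 0.537  0.2344] w 0.08569911783606599 F [-0.7251 -0.8919  0.4988] q7 0.5358326799645811
R cols x,y,z [[0.001, -0.001, -1.0], [0.021, 1.0, -0.001], [1.0, -0.021, 0.001]]
travel now [ 112.4609 -527.9725  100.0729]
```

View pics/t9.png

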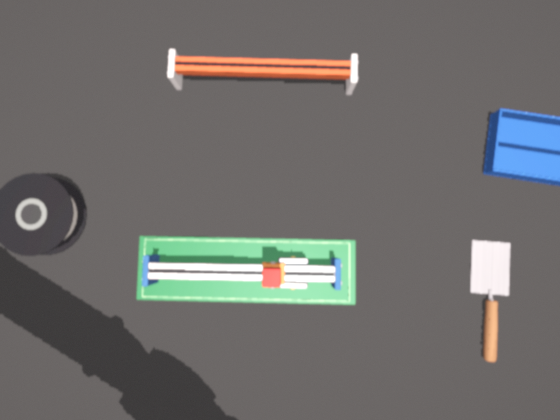

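View pics/s9.png

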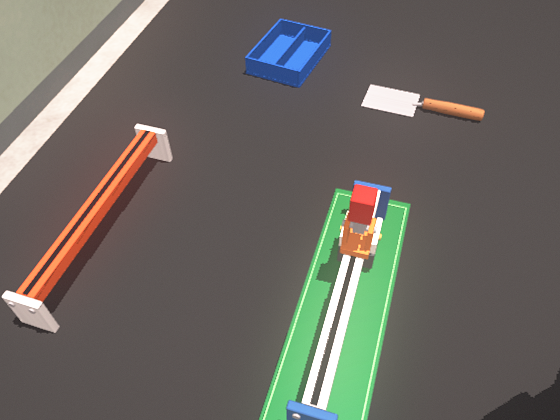

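The rail stands on the mat, with end plates at (145,270) and (338,274) in the top view. One numeric check, then hand in.

```bash
python3 - <<'E'
from h import *
c=load('t9')
a=pz(c,145,270.5,.064);b=pz(c,338,273.5,.064);print(px(c,146,264),px(c,338,265),a,b,(a+b)/2-[.4609,.057,.064],np.degrees(np.arctan2(b[0]-a[0],a[1]-b[1])))
s=get_state();print(s['time_s'],abs(s['joint_vel']).max()); sign_off()
E
```

```text
[0.4738 0.2135 0.0649] [ 0.4731 -0.0957  0.065 ] [0.4633 0.2151 0.064 ] [ 0.4595 -0.0957  0.064 ] [ 0.0005  0.0027 -0.    ] -0.6931041798291818
18.725 0.004645578636087961
the job is handed in; nothing more can be done
```

The rail is on the green mat and released, and the job was handed in at 18.7 s. No verdict came back, so the results below are my own measurements.

- **Balance:** I gripped the red knob and slid it from about +104 mm to −50 mm along the rail. The carriage is at about −83 mm. A 25 mm trial lift showed 0.9° of tilt, so no second adjustment was needed.
- **Lift and carry:** I lifted the rail to about 60 mm and held it there for over half a second. I then turned it about 5° and carried it to the mat; over the mat the tilt was still about 0.9°.
- **Set-down:** It pressed on the mat with at most about 17 N before I eased off and opened the jaws.
- **Final check (top camera):** The rail's middle is within about 1 mm across and 3 mm along of the mat's middle. It is in line with the mat to within about 0.5°, and both end-plate tops read 65 mm, so it stands upright. The arm was clear of everything and still.

None of the checks failed or disagreed by more than a few millimetres.

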